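Change the lug in the angle-drilling fixture

TASK

Change over the part in the angle-drilling fixture: push the red clamp handle back to free the drilled lug, lift the lug out of the sloped nest and lay it flat in the green tray. Then take the blank lug from the wooden board, seat it fully home in the nest, flat on the plate with its tongue pointing down the slope, and only after letting go of it pull the handle right over again so that the rubber pad holds it down. Do not let either lug fall, and leave the oil bottle, the square and the brush where they are.

Things in the scene. Friction and masses are not known exactly. Their poses are not given: they have to be found in the camera images.
- fixture: The fixed grey welded stand that carries the nest: base plate 235 x 150 x 12 mm. Origin: on the bench, 64 mm straight below the nest's origin; x away from the robot, y left, z up. Highest fixed point (clamp side plates) about 150 mm above the bench.
- nest: Steel plate on the stand, sloping 30 deg, low edge toward the robot, 200 x 130 mm. Origin: middle of the pocket floor where the lug's head sits. x up the slope, y left, z square out of the plate (30 deg from vertical, toward the robot). 9 mm high pocket walls, upper 3 mm bevelled, 1.25 mm clear of the lug on each side; gaps for fingers in the side walls over x -19 to +19 mm.
- upper_stop (a point): Middle of the upper stop's inner face at the floor: nest x = +31 mm, 9 mm thick, joined to the upper corner walls (inner faces at nest y = +-26 mm, 9 mm thick). The toggle clamp's base stands above it, nest x +52 to +108, y +-22 mm; its side plates are 38 mm high.
- shoulders (a point): Point on the floor midway between the two shoulder blocks, nest x = -42 mm. The blocks span nest x -53 to -31 mm; their inner faces at y = +-14 mm guide the tongue, their upper faces stop the head; lower corner walls join them. The tongue's round end lies open below them.
- drilled: Drilled lug, bright aluminium, 0.13 to 0.21 kg, 16 mm thick: head 60 (x) x 50 (y) mm and a tongue 26 mm wide toward -x, round end at x = -65 mm. A dark hole with bright rim shows in the tongue 50 mm from the origin. Origin: centre of the head's underside; z out of the top face. Starts seated in the nest, frame on the nest's frame.
- blank: Blank lug: the same aluminium part, same sizes, mass, origin and axes, without the hole. Starts lying flat on the board. When seated, its frame coincides with the nest's frame.
- board: Fixed wooden board with two darker battens let in, 190 x 170 x 18 mm. Origin: centre of its underside; top at z = 18 mm. Left or right of the fixture.
- tray: Fixed shallow open green plastic tray for finished parts, 200 (x) x 180 (y) x 24 mm high, walls and floor 4 mm thick. Origin: centre of its underside. On the other side of the fixture from the board.
- clamp_handle (a joint): Clamp handle angle: 0 = clamped, along nest z (30 deg from vertical, toward the robot); 1.05 rad = open, at its stop (60 deg from nest z, so 30 deg past vertical away from the robot). Starts at 0 to 0.04. Stays where left; needs about 8 N at the grip, up to 20 N to clamp firmly. The linked clamp arm lifts 1.81 rad for each rad of the handle.
- handle_grip (a point): Point on the axis of the red grip, 75 mm from the handle's pivot. Grip 19 mm thick, 42 to 102 mm from the pivot; below it a bar 12 mm thick in the plane of motion, 6 mm wide. The pivot axis is parallel to nest y, through nest x = +80, z = +34 mm; the handle swings in the plane nest y = 0.
- clamp_arm: Aluminium holding arm with black rubber pad (13 mm across). Origin on its pivot, nest x = +62, z = +30 mm. Clamped, it lies down the slope and its pad presses on the lug's head 12 mm up-slope of the nest's origin. Open, it stands up, leaning 19 deg back from nest z, top 90 mm above the plate, all of it at nest x above +50 mm.
- oil_bottle: Bystander: cutting-oil bottle, diameter 56 mm, 150 mm high, upright. Origin: centre of its underside.
- square: Bystander: engineer's square lying flat; stock 16 x 75 x 16 mm along its y, blade 100 mm toward its x. Origin: centre of the stock's underside.
- chip_brush: Bystander: hand brush 160 mm long, lying along its x, crosswise in front of the fixture. Origin: on the bench under the middle of the brush.
Things that resemble listed ones, but are neither listed nor needed, are in the scene too. What is shaped like the drilled but pink or turquoise is not meant.

How it is judged (in metres and radians):
On the way, in this order (a step that is already met when the one before it is completed fails the run):
1. the drilled lug lies flat in the green tray, released (x of drilled in the frame of tray between -0.095 and 0.095 m and y of drilled in the frame of tray between -0.085 and 0.085 m and z of drilled in the frame of tray below 0.008 m and angle between drilled's own z axis and vertical below 0.06 rad and linear speed of drilled below 0.02 m/s and contact force between the fingers and drilled below 0.2 N), for 0.2 s.
2. the blank sits flat and square in the nest, released, with the clamp not yet closed (x of blank in the frame of nest between -0.003 and 0.003 m and y of blank in the frame of nest between -0.0025 and 0.0025 m and z of blank in the frame of nest between -0.002 and 0.002 m and angle between the z axis of blank and the z axis of nest, either way round below 0.04 rad and angle between the x axis of blank and the x axis of nest, either way round below 0.06 rad and linear speed of blank below 0.02 m/s and contact force between the fingers and blank below 0.2 N and value of joint clamp_handle above 0.5 rad), for 0.2 s.
At the end, for the whole second after the job is handed in: drilled lug flat (0.06 rad) in the green tray; blank seated on the nest frame (3 mm along, 2.5 mm across, 2 mm in height, flat 0.04 rad, square 0.06 rad), tongue down the slope; handle back below 0.06 rad, pad pressing on the blank (over 0.5 N); lugs at rest, released (all of step 1 and x of blank in the frame of nest between -0.003 and 0.003 m and y of blank in the frame of nest between -0.0025 and 0.0025 m and z of blank in the frame of nest between -0.002 and 0.002 m and angle between the z axis of blank and the z axis of nest, either way round below 0.04 rad and angle between the x axis of blank and the x axis of nest, either way round below 0.06 rad and linear speed of blank below 0.02 m/s and contact force between the fingers and blank below 0.2 N and value of joint clamp_handle below 0.06 rad and contact force between clamp_arm and blank above 0.5 N); the robot touches nothing.
It fails at once if a lug is let fall (free flight faster than 0.7 m/s, a fall of about 25 mm) ((linear speed of drilled above 0.7 m/s and contact force between anything else and drilled below 0.05 N) or (linear speed of blank above 0.7 m/s and contact force between anything else and blank below 0.05 N)).
It fails at once if the oil bottle, the square or the brush is moved more than 25 mm (distance of any of oil_bottle, square, chip_brush from where it was at the start of the episode above 0.025 m).
It also fails if it takes over 72 s, if anything falls off the work surface, if the arm or the gripper's body presses on something with over 40 N, if the wrist force passes 120 N, or if a joint passes its speed limit or range.

ROBOT

A 6-joint arm with a two-finger parallel gripper is mounted at the origin on the work surface. World frame = base frame: x ahead of the robot, y to its left, z up, the work surface at z = 0. Lengths are in mm, angles in rad, forces in N, time in s.
With the tool pointing down it reaches from about 300 to 775 mm from the base axis. Payload 14.6 kg.
Tool frame: the origin (TCP) lies at the very end of the fingers, on their centre line; the grasp point (between the pads) lies 19 mm behind it; z points along the fingers, y is the line along which they close (so a half turn about z gives the same grasp; the last joint's range is limited). The gripper opens to 94 mm and grips with 3 to 60 N. Pads are 16 mm wide; open, the fingers measure 119 mm over their backs; the gripper's body (75 mm by 177 mm) begins 78 mm behind the grasp point.
Start: joints at [-1.29, 0.3, 1.521, -0, 1.321, -0.067], TCP at [187.449, -517.061, 205.446] pointing down, gripper open.
Joint ranges: [-3.03, 3.03], [-0.79, 2.21], [0.23, 2.52], [-1.04, 4.18], [0, 3.07], [-2.55, 2.55]. Speed limits (rad/s): [2.22, 2.22, 2.57, 3.14, 3.14, 3.14].

INTERFACE

Orientations are given as [roll, pitch, yaw] about the fixed x, y, z axes, in that order (R = Rz(yaw) Ry(pitch) Rx(roll)).
In Python, from cell import manip, camera, get_calibration gives the robot as it stands.
- The arm moves only by the tool arm_command, never from a script. Its argument "targets" is a list of rows, each an object of numbers: "hand": the opening, from -1 (shut) to 1 (fully open), so that 0 is half open; "x", "y", "z": the shift along the tool's x, y, z in m; "yaw": the turn about the tool's z in rad. In form: [{"hand": .., "x": .., "y": .., "z": .., "yaw": ..}, ...]. A call has 1 to 10 rows; each row shifts and turns the commanded pose from where the row before left it, along the tool's axes as they then stand; what a row does not reach is not made up. A row lasts 1/10 s, in which the tool goes at most 50 mm and 8.59 degrees, less where a joint would pass 70% of its speed; a pose out of reach is approached as far as the arm can. A call is refused whole if a number of a shift passes 0.05 or a number of a turn 0.15, either way. A call with a gripper value outside its range is refused whole. The fingers move at their own pace and stop on an object; "newtons" is the grip in N (left out, the last holds). Time passes only in rows, so rows that do not move let the fingers close. It gives the time, the measured TCP pose, the force, the opening and the grip force at its end, in the units of the state.
- manip.read_state(): the state, without advancing time (a new reading comes with each control period).
- camera(name): name is "scene" or "top" or "wrist"; returns the picture (400x640x3 uint8, red, green, blue); there is no depth.
- get_calibration(name): a dict with "K" (3x3 intrinsics, pixels), "cam_to_world" (4x4, takes a point from camera to world coordinates). Camera axes: x right, y up, looking along -z (the intrinsics and any distortion apply to the point x, -y, -z); pixel columns grow to the right and rows downward; lengths in mm; the calibration is good to about 2 mm. A picture is of the moment at which its call begins: read the wrist's pose just before it. get_calibration takes no time and is no camera call; for the wrist camera it gives the pose at the moment of the call.
- manip.sign_off(): hands the job in; it is judged then, once.
The state is a dict: "clock": time; "joints": joint angles; "qd": joint speeds; "effort": joint torques, N m; "eef_pos": TCP position; "eef_rot": TCP orientation; "wrist_force": force on the tool from outside, world axes, zero at the start; "moment": the same for the moment, N m; "finger_gap": finger opening in mm; "finger_force": force on a finger pad.
Only numpy, scipy, OpenCV 4.12 (cv2) and the standard library are available. Lean on these libraries where they do the work, as an engineer would, in place of code of your own. Each camera call takes 0.05 s, during which the arm holds its last target. There are 200 camera calls.

## Working session

There is one attempt and no reset: what is moved stays moved. The work goes in short steps, Python scripts to look and compute and a tool call to move; the robot and the scene stay as the last step left them, time stands still between calls to the robot, and variables do not carry over. Pictures are saved under pics/ and viewed, at most 10 in all, crops included, and the job is handed in when it is done.

Besides the shell and the picture viewer there is one more tool, called as name([rows], argument=value, ...), one row to a line, values as JSON. arm_command: Moves the arm, as the interface text tells. Its arguments: {"type":"object","properties":{"targets":{"type":"array"},"newtons":{"type":"number"}},"required":["targets"]}

```bash
ls; mkdir -p pics; python3 - <<'E'
from cell import manip,camera,get_calibration
import cv2,numpy as np
np.set_printoptions(precision=3,suppress=True)
print(manip.read_state())
a=camera("scene");b=camera("top")
cv2.imwrite("pics/scene0.png",a[:,:,::-1]);cv2.imwrite("pics/top0.png",b[:,:,::-1])
for n in("scene","top","wrist"):print(n,get_calibration(n))
E
```

```text
pics
{'clock': 0.0, 'joints': array([-1.29 ,  0.301,  1.522,  0.   ,  1.321, -0.067]), 'qd': array([-0.001, -0.001, -0.   ,  0.   , -0.002, -0.   ]), 'effort': array([ -0.002, -53.181, -35.274,   0.071,   0.024,  -0.   ]), 'eef_pos': array([ 187.391, -516.8  ,  204.864]), 'eef_rot': array([-3.14 , -0.   ,  0.348]), 'wrist_force': array([-0.032, -0.052, -0.002]), 'moment': array([-0.017,  0.029,  0.009]), 'finger_force': 0.0, 'finger_gap': 93.57813558264111}
scene {'K': array([[411.494,   0.   , 319.618],
       [  0.   , 411.494, 201.656],
       [  0.   ,   0.   ,   1.   ]]), 'cam_to_world': array([[  -0.687,   -0.53 ,    0.498, 1060.018],
       [   0.727,   -0.51 ,    0.46 ,  397.322],
       [   0.01 ,    0.678,    0.735,  792.023],
       [   0.   ,    0.   ,    0.   ,    1.   ]])}
top {'K': array([[473.755,   0.   , 321.537],
       [  0.   , 473.755, 201.816],
       [  0.   ,   0.   ,   1.   ]]), 'cam_to_world': array([[   0.014,    0.984,   -0.179,  417.039],
       [  -1.   ,    0.014,    0.001,   -2.505],
       [   0.004,    0.179,    0.984, 1148.816],
       [   0.   ,    0.   ,    0.   ,    1.   ]])}
wrist {'K': array([[329.801,   0.   , 317.903],
       [  0.   , 329.801, 198.637],
       [  0.   ,   0.   ,   1.   ]]), 'cam_to_world': array([[   0.34 ,    0.906,    0.25 ,  259.493],
       [  -0.94 ,    0.328,    0.09 , -490.515],
       [  -0.001,   -0.266,    0.964,  383.676],
       [   0.   ,    0.   ,    0.   ,    1.   ]])}
```

View pics/scene0.png

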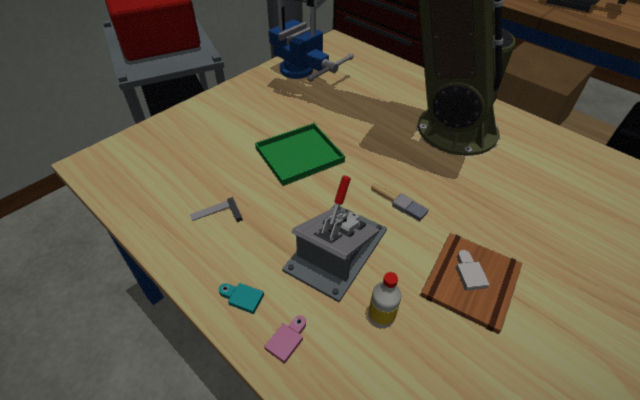

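View pics/top0.png

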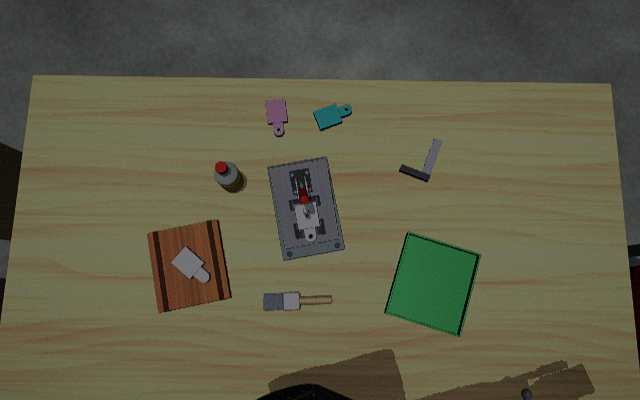

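The pictures show the fixture at top px (306,208) with the drilled lug in it, its head at (307,213) and its hole at (310,236). The blank is on the board at (188,263), the tray is at (433,283), and the brush is at (297,300). The bottle is at (229,177) and the square at (422,160). Things that could be taken for the lug are the pink (277,115) and turquoise (332,115) parts; by colour I choose (307,213) as drilled and (188,263) as blank. Next is a close crop to check.

```bash
python3 - <<'E'
import cv2,numpy as np
b=cv2.imread("pics/top0.png")
f=cv2.resize(b[150:265,262:350],None,fx=5,fy=5,interpolation=cv2.INTER_CUBIC)
g=cv2.resize(b[215:315,146:236],None,fx=4,fy=4,interpolation=cv2.INTER_CUBIC)
o=np.zeros((575,800,3),np.uint8);o[:,:440]=f;o[:400,440:]=g
o=np.clip(o*1.5,0,255).astype(np.uint8)
cv2.imwrite("pics/crop0.png",o)
E
```

```text
(no output)
```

View pics/crop0.png

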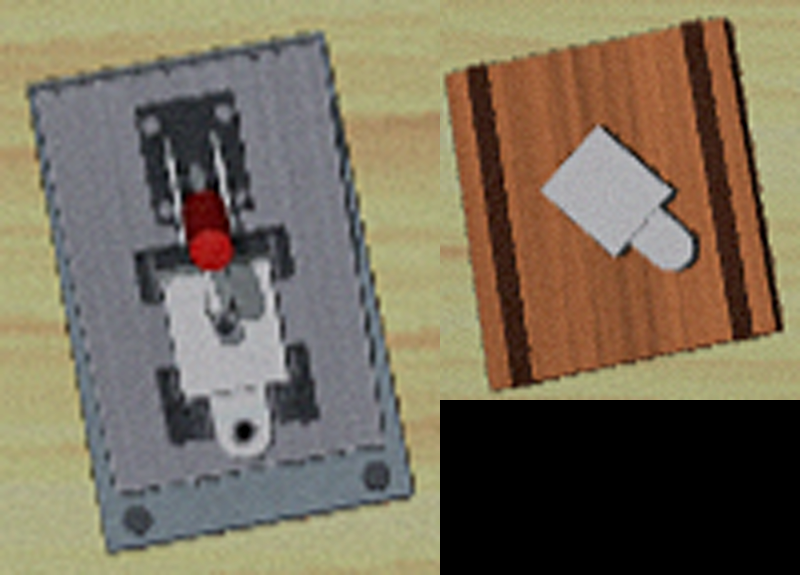

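The crop confirms it. The lug in the nest has the dark hole at crop (243,431), which is top px (310.6,236.2). The lug on the board has no hole, with its head at crop (608,190), which is top px (188,262.5). Now I fit the poses.

```bash
cat > h.py <<'E'
import numpy as np,cv2
from scipy.optimize import least_squares
from cell import manip,camera,get_calibration
np.set_printoptions(precision=2,suppress=True)
def proj(c,P):
    T=np.linalg.inv(c["cam_to_world"]);q=np.c_[P,np.ones(len(P))]@T.T
    q=q[:,:3]*[1,-1,-1];q=q@c["K"].T;return q[:,:2]/q[:,2:]
s,c_=.5,3**.5/2
RN=np.array([[c_,0,-s],[0,1,0],[s,0,c_]])
def pose(p,P,z,tilt):
    P=np.array(P,float)
    if tilt:P=P@RN.T
    R=np.array([[np.cos(p[2]),-np.sin(p[2]),0],[np.sin(p[2]),np.cos(p[2]),0],[0,0,1]])
    return P@R.T+[p[0],p[1],z]
def fit(c,P,U,z,tilt,p0):
    r=least_squares(lambda p:(proj(c,pose(p,P,z,tilt))-U).ravel(),p0,x_scale=[10,10,.1])
    return r.x,r.fun.reshape(-1,2)
def view(n):
    c=get_calibration(n);return c,camera(n)
E
python3 - <<'E'
from h import *
c=get_calibration("top")
f=lambda L:np.array([[262+u/5,150+v/5] for u,v in L])
g=lambda L:np.array([[146+(u-440)/4,215+v/4] for u,v in L])
x,r=fit(c,[[-50,0,16],[-30,25,16],[-30,-25,16],[30,25,16],[-65,0,16]],f([(243,431),(182,393),(285,382),(165,271),(246,459)]),64,1,[500,0,.1]);print("nest",x,r)
print("handle tip px",proj(c,pose(x,[[80,0,136]],64,1)))
b,r=fit(c,[[-117.5,75,0],[-117.5,-75,0],[117.5,-75,0],[117.5,75,0]],f([(108,551),(412,495),(325,33),(30,87)]),12,0,[500,0,.1]);print("base",b,r)
b,r=fit(c,[[30,25,16],[30,-25,16],[-30,-25,16],[-30,25,16]],g([(541,190),(600,125),(673,192),(619,257)]),18,0,[450,250,.8]);print("blank",b,r)
b,r=fit(c,[[-65,0,16],[30,25,16],[30,-25,16],[-30,-25,16],[-30,25,16]],g([(689,261),(541,190),(600,125),(673,192),(619,257)]),18,0,[450,250,.8]);print("blank",b,r)
t,r=fit(c,[[100,90,0],[100,-90,0],[-100,-90,0],[-100,90,0]],np.array([(407,233),(480,255),(461,335),(385,312)]),24,0,[450,-250,0]);print("tray",t,r)
E
```

```text
nest [586.91  28.55   0.14] [[-0.52 -0.6 ]
 [-0.07  0.42]
 [ 0.86 -0.02]
 [ 0.12  0.53]
 [-0.4  -0.34]]
handle tip px [[305.25 200.24]]
base [609.15  34.42   0.19] [[-0.32  0.6 ]
 [ 0.65  0.46]
 [ 0.17 -0.44]
 [-0.51 -0.72]]
blank [470.67 305.66   0.89] [[ 0.06  0.16]
 [-0.09 -0.02]
 [ 0.55 -0.27]
 [-0.52  0.12]]
blank [470.91 305.89   0.89] [[ 0.36  0.41]
 [-0.03  0.09]
 [-0.21 -0.12]
 [ 0.46 -0.4 ]
 [-0.58  0.01]]
tray [ 431.86 -268.32   -0.28] [[ 0.26 -1.76]
 [ 0.61 -1.76]
 [-0.67  1.83]
 [-0.16  1.47]]
```

```bash
cat >> h.py <<'E'
NEST=[587,28.5,.18]
def rel(x,y,n=None):
    n=n or NEST;a=n[2];return [n[0]+x*np.cos(a)-y*np.sin(a),n[1]+x*np.sin(a)+y*np.cos(a)]
def go(xyz,yaw,frm=None,v=45):
    st=manip.read_state();p,y0=(st["eef_pos"],st["eef_rot"][2]) if frm is None else frm
    turn=-(yaw-y0);d=np.array(xyz)-p;a=yaw
    t=np.array([d[0]*np.cos(a)+d[1]*np.sin(a),d[0]*np.sin(a)-d[1]*np.cos(a),-d[2]])
    print("turn %.3f"%turn,"tool shift mm",t,"norm %.0f"%np.linalg.norm(t),"rows>=%.1f"%(np.linalg.norm(t)/v));return np.array(xyz),yaw
E
python3 - <<'E'
from h import *
a=go(rel(-40,0)+[195],.18)
go(rel(70,0)+[195],.18,a)
E
```

```text
turn 0.168 tool shift mm [ 450.77 -465.      9.95] norm 648 rows>=14.4
turn -0.000 tool shift mm [110.  -0.  -0.] norm 110 rows>=2.4
```

arm_command([
  {"hand":-1,"yaw":0.084},
  {"hand":-1,"yaw":0.084},
  {"hand":-1,"x":0.03,"y":-0.031},
  {"hand":-1,"x":0.03,"y":-0.031},
  {"hand":-1,"x":0.03,"y":-0.031},
  {"hand":-1,"x":0.03,"y":-0.031},
  {"hand":-1,"x":0.03,"y":-0.031},
  {"hand":-1,"x":0.03,"y":-0.031},
  {"hand":-1,"x":0.03,"y":-0.031},
  {"hand":-1,"x":0.03,"y":-0.031},
])

```text
schema error: expected keys hand, x, y, z, yaw
```

arm_command([
  {"hand":-1,"x":0.03,"y":-0.031},
  {"hand":-1,"x":0.03,"y":-0.031},
  {"hand":-1,"x":0.03,"y":-0.031},
  {"hand":-1,"x":0.03,"y":-0.031},
  {"hand":-1,"x":0.03,"y":-0.031},
  {"hand":-1,"x":0.03,"y":-0.031},
  {"hand":-1,"x":0.03,"y":-0.031},
  {"hand":-1,"z":0.01},
  {"hand":-1},
])

```text
schema error: expected keys hand, x, y, z, yaw
```

```bash
python3 - <<'E'
from h import *
st=manip.read_state();print(st["clock"],st["eef_pos"],st["eef_rot"],st["joints"],st["finger_gap"])
go(rel(-40,0)+[195],.18)
c,i=view("wrist");cv2.imwrite("pics/w1.png",i[:,:,::-1]);np.savez("w1.npz",**c)
E
```

```text
0.1 [ 187.41 -516.85  204.95] [-3.14 -0.    0.35] [-1.29  0.3   1.52  0.    1.32 -0.07] 94.09334091472489
turn 0.168 tool shift mm [ 450.77 -465.      9.95] norm 648 rows>=14.4
```

View pics/w1.png

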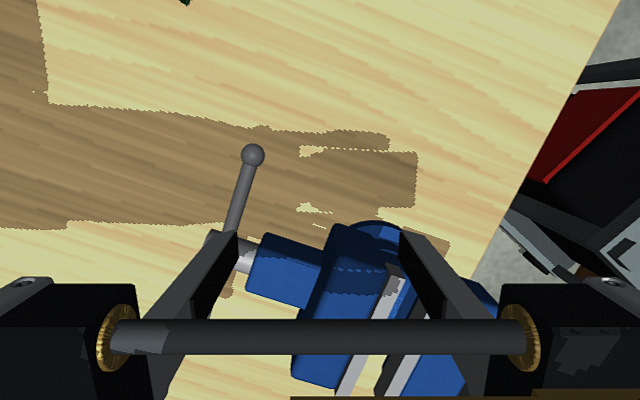

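Both calls were refused because every key is required, so the arm has not moved. This wrist view is still at the start, over the blue vise, with fingertips near px (222,240) and (415,240). I resend with all keys.

arm_command([
  {"hand":-1,"x":0,"y":0,"z":0,"yaw":0.084},
  {"hand":-1,"x":0,"y":0,"z":0,"yaw":0.084},
  {"hand":-1,"x":0.03,"y":-0.031,"z":0,"yaw":0},
  {"hand":-1,"x":0.03,"y":-0.031,"z":0,"yaw":0},
  {"hand":-1,"x":0.03,"y":-0.031,"z":0,"yaw":0},
  {"hand":-1,"x":0.03,"y":-0.031,"z":0,"yaw":0},
  {"hand":-1,"x":0.03,"y":-0.031,"z":0,"yaw":0},
  {"hand":-1,"x":0.03,"y":-0.031,"z":0,"yaw":0},
  {"hand":-1,"x":0.03,"y":-0.031,"z":0,"yaw":0},
  {"hand":-1,"x":0.03,"y":-0.031,"z":0,"yaw":0},
])

```text
clock: 1.15
eef_pos: [379.8, -228.5, 205.5]
eef_rot: [-3.142, -0.0, 0.18]
wrist_force: [0.4, -0.4, 0.4]
finger_gap: 17.3
finger_force: 0.0
```

arm_command([
  {"hand":-1,"x":0.03,"y":-0.031,"z":0,"yaw":0},
  {"hand":-1,"x":0.03,"y":-0.031,"z":0,"yaw":0},
  {"hand":-1,"x":0.03,"y":-0.031,"z":0,"yaw":0},
  {"hand":-1,"x":0.03,"y":-0.031,"z":0,"yaw":0},
  {"hand":-1,"x":0.03,"y":-0.031,"z":0,"yaw":0},
  {"hand":-1,"x":0.03,"y":-0.031,"z":0,"yaw":0},
  {"hand":-1,"x":0.03,"y":-0.031,"z":0,"yaw":0},
  {"hand":-1,"x":0,"y":0,"z":0.01,"yaw":0},
  {"hand":-1,"x":0,"y":0,"z":0,"yaw":0},
])

```text
clock: 2.05
eef_pos: [546.3, 21.4, 193.7]
eef_rot: [-3.141, 0.003, 0.181]
wrist_force: [-0.7, -0.6, 0.2]
finger_gap: 0.2
finger_force: 0.0
```

```bash
python3 - <<'E'
from h import *
st=manip.read_state();print(st["clock"],st["eef_pos"],st["eef_rot"],st["joints"],st["finger_gap"])
go(rel(-40,0)+[195],.18)
c,i=view("wrist");cv2.imwrite("pics/w2.png",i[:,:,::-1]);np.savez("w2.npz",**c)
n=pose(NEST,[[80,0,136],[80,0,34+75],[-50,0,16],[30,25,16],[-30,25,16]],64,1);print(proj(c,n))
E
```

```text
2.05 [546.34  21.35 193.66] [-3.14  0.    0.18] [-0.03  0.3   1.54 -0.    1.3   1.36] 0.21713151972111835
turn 0.001 tool shift mm [ 1.28  0.25 -1.34] norm 2 rows>=0.0
[[319.02 183.72]
 [318.93 148.59]
 [318.46 196.93]
 [288.5  129.12]
 [292.46 182.26]]
```

arm_command([
  {"hand":-1,"x":0.02,"y":0,"z":0,"yaw":0},
  {"hand":-1,"x":0.015,"y":0,"z":0,"yaw":0},
  {"hand":-1,"x":0.01,"y":0,"z":0,"yaw":0},
  {"hand":-1,"x":0.012,"y":0,"z":0,"yaw":0},
  {"hand":-1,"x":0.012,"y":0,"z":0,"yaw":0},
  {"hand":-1,"x":0.012,"y":0,"z":0,"yaw":0},
  {"hand":-1,"x":0.012,"y":0,"z":0,"yaw":0},
])

```text
clock: 2.8
eef_pos: [637.7, 36.0, 196.7]
eef_rot: [-3.141, 0.002, 0.178]
wrist_force: [-11.3, 0.2, 3.5]
finger_gap: 0.4
finger_force: 5.5
```

arm_command([
  {"hand":-1,"x":0.01,"y":0,"z":0,"yaw":0},
  {"hand":-1,"x":0.004,"y":0,"z":0,"yaw":0},
])

```text
clock: 3.0
eef_pos: [651.2, 38.0, 195.1]
eef_rot: [3.141, 0.004, 0.178]
wrist_force: [-8.6, -4.1, -1.0]
finger_gap: 0.7
finger_force: 4.1
```

arm_command([
  {"hand":-1,"x":0.004,"y":0,"z":0,"yaw":0},
  {"hand":-1,"x":0.004,"y":0,"z":0,"yaw":0},
])

```text
clock: 3.2
eef_pos: [657.1, 38.6, 194.9]
eef_rot: [3.141, 0.009, 0.177]
wrist_force: [-39.6, -11.1, 8.4]
finger_gap: 0.4
finger_force: 18.0
```

arm_command([
  {"hand":-1,"x":0.003,"y":0,"z":0,"yaw":0},
  {"hand":-1,"x":0,"y":0,"z":0,"yaw":0},
])

```text
clock: 3.4
eef_pos: [657.7, 38.6, 194.8]
eef_rot: [3.141, 0.017, 0.177]
wrist_force: [-46.3, -10.8, 11.3]
finger_gap: 0.4
finger_force: 21.0
```

The handle is at its stop (about 46 N, and the position matches the open geometry). I back off and look closely at the nest.

arm_command([
  {"hand":-1,"x":-0.04,"y":0,"z":0,"yaw":0},
  {"hand":-1,"x":-0.04,"y":0,"z":0,"yaw":0},
  {"hand":1,"x":-0.035,"y":0,"z":0,"yaw":0},
  {"hand":1,"x":0,"y":0,"z":0,"yaw":0},
  {"hand":1,"x":0,"y":0,"z":0,"yaw":0},
  {"hand":1,"x":0,"y":0,"z":0,"yaw":0},
])

```text
clock: 4.0
eef_pos: [550.6, 20.8, 195.9]
eef_rot: [3.141, -0.001, 0.179]
wrist_force: [1.1, -0.2, 0.1]
finger_gap: 29.0
finger_force: 0.0
```

```bash
python3 - <<'E'
from h import *
st=manip.read_state();print(st["clock"],st["eef_pos"],st["eef_rot"],st["finger_gap"])
c,i=view("wrist");np.savez("w2.npz",**c)
cv2.imwrite("pics/w2raw.png",i[:,:,::-1])
o=cv2.resize(i[90:290,220:420,::-1],None,fx=3,fy=3,interpolation=cv2.INTER_CUBIC)
cv2.imwrite("pics/w2.png",np.clip(o*1.3,0,255).astype(np.uint8))
E
```

```text
4.0 [550.62  20.83 195.89] [ 3.14 -0.    0.18] 29.005264212380293
```

View pics/w2.png

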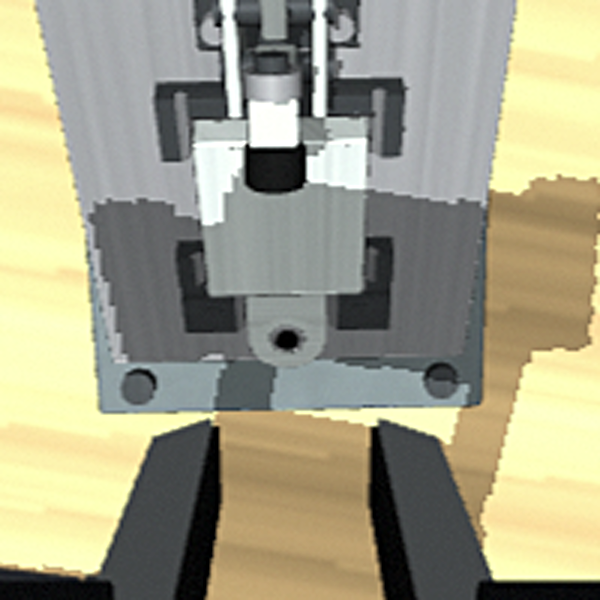

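The wrist crop shows the clamp arm standing open with its black pad at (275,170). The drilled lug's head corners are at (196,142), (367,141), (364,295) and (209,297), with the hole at (287,340). The fingers are at the bottom.

```bash
python3 - <<'E'
from h import *
c=dict(np.load("w2.npz"))
f=lambda L:np.array([[220+(u+.5)/3-.5,90+(v+.5)/3-.5] for u,v in L])
P=[[30,25,16],[30,-25,16],[-30,-25,16],[-30,25,16],[-50,0,16],[-65,0,16]]
x,r=fit(c,P,f([(196,142),(367,141),(364,295),(209,297),(287,340),(288,367)]),64,1,NEST);print(x);print(r)
h=np.array(pose(x,[[62+16.3-13.2,0,82]],64,1));print("pad px crop",(proj(c,h)-[220,90])*3)
# fingertip check: tcp sides at z 0
p=manip.read_state();print((proj(c,[p["eef_pos"]])-[220,90])*3)
E
```

```text
[584.66  30.6    0.19]
[[-1.02  0.22]
 [ 1.3  -0.35]
 [-0.29 -0.02]
 [-0.04  0.07]
 [ 0.04 -0.36]
 [-0.03  0.57]]
pad px crop [[276.75 182.99]]
[[294.13 460.95]]
```

```bash
sed -i 's/^NEST=.*/NEST=[584.7,30.6,.188]/' h.py; python3 - <<'E'
from h import *
a=go(rel(-26,0)+[90],.188)
go(rel(-26,0)+[64],.188,a)
E
```

```text
turn -0.009 tool shift mm [  9.26  -3.04 105.57] norm 106 rows>=2.4
turn -0.000 tool shift mm [ 0.  0. 26.] norm 26 rows>=0.6
```

arm_command([
  {"hand":1,"x":0.009,"y":-0.003,"z":0,"yaw":-0.009},
  {"hand":1,"x":0,"y":0,"z":0.03,"yaw":0},
  {"hand":1,"x":0,"y":0,"z":0.03,"yaw":0},
  {"hand":1,"x":0,"y":0,"z":0.03,"yaw":0},
  {"hand":1,"x":0,"y":0,"z":0.015,"yaw":0},
  {"hand":1,"x":0,"y":0,"z":0,"yaw":0},
])

```text
clock: 4.65
eef_pos: [557.9, 26.3, 87.9]
eef_rot: [-3.141, 0.004, 0.189]
wrist_force: [0.4, 0.5, 0.5]
finger_gap: 80.8
finger_force: 0.0
```

```bash
python3 - <<'E'
from h import *
a=go(rel(-26,0)+[64],.188)
E
```

```text
turn 0.001 tool shift mm [ 1.16  0.83 23.94] norm 24 rows>=0.5
```

arm_command([
  {"hand":1,"x":0.001,"y":0.001,"z":0.008,"yaw":0},
  {"hand":1,"x":0,"y":0,"z":0.008,"yaw":0},
  {"hand":1,"x":0,"y":0,"z":0.006,"yaw":0},
  {"hand":1,"x":0,"y":0,"z":0,"yaw":0},
])

```text
clock: 5.05
eef_pos: [559.2, 25.2, 67.8]
eef_rot: [-3.141, 0.001, 0.189]
wrist_force: [-0.4, 0.6, 0.6]
finger_gap: 94.2
finger_force: 0.0
```

```bash
python3 - <<'E'
from h import *
a=go(rel(-26,0)+[64],.188)
c,i=view("wrist");np.savez("w3.npz",**c)
cv2.imwrite("pics/w3raw.png",i[:,:,::-1])
o=cv2.resize(i[120:380,190:450,::-1],None,fx=2,fy=2,interpolation=cv2.INTER_CUBIC)
cv2.imwrite("pics/w3.png",np.clip(o*1.3,0,255).astype(np.uint8))
E
```

```text
turn 0.001 tool shift mm [ 0.02 -0.52  3.81] norm 4 rows>=0.1
```

View pics/w3.png

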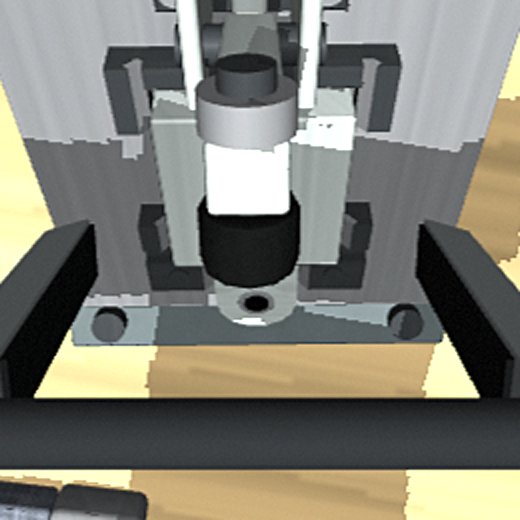

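The fingers straddle the lower head and shoulder walls (tips at crop (95,225) and (420,225), lug centre about 255), and the clamp pad is clear of the gripper. I go down 4 mm and grip.

arm_command([
  {"hand":1,"x":0,"y":-0.0005,"z":0.004,"yaw":0},
  {"hand":0.3,"x":0,"y":0,"z":0,"yaw":0},
  {"hand":0,"x":0,"y":0,"z":0,"yaw":0},
  {"hand":-0.2,"x":0,"y":0,"z":0,"yaw":0},
  {"hand":-0.2,"x":0,"y":0,"z":0,"yaw":0},
  {"hand":-0.2,"x":0,"y":0,"z":0,"yaw":0},
], newtons=40)

```text
clock: 5.7
eef_pos: [559.4, 25.7, 64.5]
eef_rot: [3.142, -0.0, 0.189]
wrist_force: [-0.2, 0.3, 0.1]
finger_gap: 57.1
finger_force: 0.0
```

arm_command([
  {"hand":-0.3,"x":0,"y":0,"z":0,"yaw":0},
  {"hand":-0.3,"x":0,"y":0,"z":0,"yaw":0},
  {"hand":-0.3,"x":0,"y":0,"z":0,"yaw":0},
], newtons=40)

```text
clock: 6.0
eef_pos: [559.4, 25.7, 64.5]
eef_rot: [-3.142, -0.0, 0.189]
wrist_force: [-0.1, -0.4, 1.6]
finger_gap: 48.9
finger_force: 40.0
```

arm_command([
  {"hand":-0.3,"x":-0.002,"y":0,"z":-0.0035,"yaw":0},
  {"hand":-0.3,"x":-0.004,"y":0,"z":-0.007,"yaw":0},
  {"hand":-0.3,"x":-0.004,"y":0,"z":-0.007,"yaw":0},
  {"hand":-0.3,"x":0,"y":0,"z":0,"yaw":0},
], newtons=40)

```text
clock: 6.4
eef_pos: [549.6, 23.7, 83.3]
eef_rot: [3.141, -0.002, 0.189]
wrist_force: [-0.3, 0.8, -1.8]
finger_gap: 49.2
finger_force: 40.0
```

```bash
python3 - <<'E'
from h import *
T=[432,-268,-.28]
a=(manip.read_state()["eef_pos"]*[1,1,0]+[0,0,150],.189)
b=go(rel(-5,0,T)+[150],-.28,a)
go(rel(-5,0,T)+[55],-.28,b)
E
```

```text
turn 0.469 tool shift mm [-37.44 312.87  -0.  ] norm 315 rows>=7.0
turn -0.000 tool shift mm [ 0. -0. 95.] norm 95 rows>=2.1
```

arm_command([
  {"hand":-0.3,"x":-0.015,"y":0,"z":-0.005,"yaw":0},
  {"hand":-0.3,"x":-0.025,"y":0,"z":-0.015,"yaw":0},
  {"hand":-0.3,"x":-0.005,"y":0,"z":-0.03,"yaw":0},
  {"hand":-0.3,"x":0,"y":0,"z":-0.02,"yaw":0.1},
  {"hand":-0.3,"x":0,"y":0,"z":0,"yaw":0.12},
  {"hand":-0.3,"x":0,"y":0,"z":0,"yaw":0.13},
  {"hand":-0.3,"x":0,"y":0,"z":0,"yaw":0.12},
], newtons=40)

```text
clock: 7.1
eef_pos: [505.3, 15.4, 152.2]
eef_rot: [-3.141, -0.0, -0.287]
wrist_force: [-0.9, -0.4, -1.6]
finger_gap: 49.0
finger_force: 40.0
```

```bash
python3 - <<'E'
from h import *
T=[432,-268,-.28]
b=go(rel(-5,0,T)+[150],-.28)
E
```

```text
turn -0.007 tool shift mm [  2.84 292.61   2.21] norm 293 rows>=6.5
```

arm_command([
  {"hand":-0.3,"x":0.003,"y":0.02,"z":0,"yaw":-0.007},
  {"hand":-0.3,"x":0,"y":0.04,"z":0,"yaw":0},
  {"hand":-0.3,"x":0,"y":0.04,"z":0,"yaw":0},
  {"hand":-0.3,"x":0,"y":0.04,"z":0,"yaw":0},
  {"hand":-0.3,"x":0,"y":0.04,"z":0,"yaw":0},
  {"hand":-0.3,"x":0,"y":0.04,"z":0.01,"yaw":0},
  {"hand":-0.3,"x":0,"y":0.04,"z":0.02,"yaw":0},
  {"hand":-0.3,"x":0,"y":0.032,"z":0.03,"yaw":0},
  {"hand":-0.3,"x":0,"y":0,"z":0.03,"yaw":0},
  {"hand":-0.3,"x":0,"y":0,"z":0,"yaw":0},
], newtons=40)

```text
clock: 8.1
eef_pos: [427.0, -266.0, 58.8]
eef_rot: [-3.139, 0.006, -0.276]
wrist_force: [-0.2, 0.0, -2.0]
finger_gap: 48.6
finger_force: 40.0
```

```bash
python3 - <<'E'
from h import *
a=camera("scene")
cv2.imwrite("pics/s4.png",cv2.resize(a[90:230,200:420,::-1],None,fx=3.5,fy=3.5,interpolation=cv2.INTER_CUBIC))
E
```

```text
(no output)
```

View pics/s4.png

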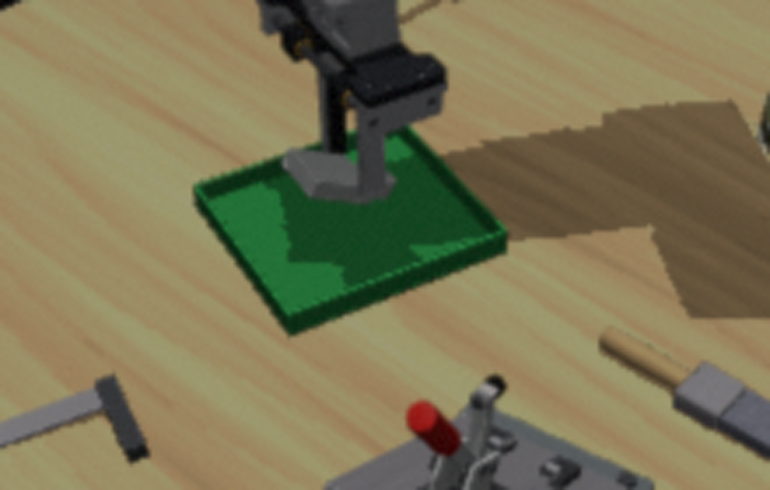

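The view shows the lug held tilted over the tray, head up at (310,175) and tongue down at (390,185). I lower it with a softer grip so it swings flat.

arm_command([
  {"hand":-0.3,"x":0,"y":0,"z":0.01,"yaw":0},
  {"hand":-0.3,"x":0,"y":0,"z":0.01,"yaw":0},
  {"hand":-0.3,"x":0,"y":0,"z":0.004,"yaw":0},
  {"hand":-0.3,"x":0,"y":0,"z":0.004,"yaw":0},
  {"hand":-0.3,"x":0,"y":0,"z":0.004,"yaw":0},
  {"hand":-0.3,"x":0,"y":0,"z":0.003,"yaw":0},
], newtons=15)

```text
clock: 8.75
eef_pos: [429.5, -266.7, 27.2]
eef_rot: [3.141, -0.001, -0.274]
wrist_force: [2.3, -1.6, 1.5]
finger_gap: 49.5
finger_force: 15.0
```

arm_command([
  {"hand":-0.3,"x":0,"y":0,"z":0.004,"yaw":0},
  {"hand":-0.3,"x":0,"y":0,"z":0.003,"yaw":0},
  {"hand":-0.3,"x":0,"y":0,"z":0.002,"yaw":0},
  {"hand":-0.3,"x":0,"y":0,"z":0,"yaw":0},
], newtons=15)

```text
clock: 9.15
eef_pos: [428.8, -266.4, 17.6]
eef_rot: [-3.141, 0.001, -0.274]
wrist_force: [-0.7, -0.6, -0.8]
finger_gap: 49.5
finger_force: 15.0
```

arm_command([
  {"hand":-0.3,"x":0,"y":0,"z":0.003,"yaw":0},
  {"hand":-0.3,"x":0,"y":0,"z":0,"yaw":0},
], newtons=12)

```text
clock: 9.35
eef_pos: [429.3, -266.6, 15.2]
eef_rot: [3.142, -0.001, -0.274]
wrist_force: [2.0, 1.0, 3.1]
finger_gap: 50.0
finger_force: 12.0
```

arm_command([
  {"hand":-0.3,"x":0,"y":0,"z":0.002,"yaw":0},
  {"hand":-0.3,"x":0,"y":0,"z":0,"yaw":0},
], newtons=8)

```text
clock: 9.55
eef_pos: [429.5, -266.6, 13.5]
eef_rot: [3.141, -0.001, -0.274]
wrist_force: [1.4, 2.6, 6.7]
finger_gap: 50.1
finger_force: 8.0
```

arm_command([
  {"hand":-0.3,"x":0,"y":0,"z":0,"yaw":0},
  {"hand":0.2,"x":0,"y":0,"z":0,"yaw":0},
  {"hand":0.4,"x":0,"y":0,"z":0,"yaw":0},
  {"hand":0.5,"x":0,"y":0,"z":0,"yaw":0},
  {"hand":0.5,"x":0,"y":0,"z":0,"yaw":0},
  {"hand":0.5,"x":0,"y":0,"z":-0.03,"yaw":0},
  {"hand":0.5,"x":0,"y":0,"z":-0.04,"yaw":0},
  {"hand":1,"x":0,"y":0,"z":-0.04,"yaw":0},
  {"hand":1,"x":0,"y":0,"z":-0.04,"yaw":0},
], newtons=3)

```text
clock: 10.45
eef_pos: [428.7, -266.3, 164.5]
eef_rot: [-3.142, 0.0, -0.274]
wrist_force: [-0.6, 0.2, 0.7]
finger_gap: 83.2
finger_force: 0.0
```

```bash
python3 - <<'E'
from h import *
B=[470.9,305.9,.89]
st=manip.read_state();print(st["eef_pos"],st["finger_gap"])
x,y=rel(-22,0,B);print(x,y)
go([x,y,170],.89)
E
```

```text
[ 428.74 -266.33  164.5 ] 83.15540750045749
457.05293541537867 288.8044215544098
turn -1.164 tool shift mm [ 449.2  -327.41   -5.5 ] norm 556 rows>=12.4
```

arm_command([
  {"hand":1,"x":-0.005,"y":-0.022,"z":0,"yaw":0},
  {"hand":1,"x":-0.01,"y":-0.045,"z":0,"yaw":0},
  {"hand":1,"x":-0.01,"y":-0.045,"z":0,"yaw":0},
  {"hand":1,"x":-0.01,"y":-0.045,"z":0,"yaw":0},
  {"hand":1,"x":-0.01,"y":-0.045,"z":0,"yaw":0},
  {"hand":1,"x":-0.01,"y":-0.045,"z":0,"yaw":0},
  {"hand":1,"x":-0.01,"y":-0.045,"z":0,"yaw":0},
  {"hand":1,"x":-0.01,"y":-0.045,"z":0,"yaw":0},
  {"hand":1,"x":-0.01,"y":-0.045,"z":0,"yaw":0},
  {"hand":1,"x":-0.01,"y":-0.045,"z":0,"yaw":0},
])

```text
clock: 11.45
eef_pos: [452.9, 172.2, 163.0]
eef_rot: [-3.142, -0.0, -0.274]
wrist_force: [0.1, -0.5, -0.6]
finger_gap: 93.9
finger_force: 0.0
```

arm_command([
  {"hand":1,"x":-0.01,"y":-0.045,"z":0,"yaw":0},
  {"hand":1,"x":-0.01,"y":-0.045,"z":0,"yaw":0},
  {"hand":1,"x":0,"y":0,"z":0,"yaw":-0.145},
  {"hand":1,"x":0,"y":0,"z":0,"yaw":-0.145},
  {"hand":1,"x":0,"y":0,"z":0,"yaw":-0.145},
  {"hand":1,"x":0,"y":0,"z":0,"yaw":-0.145},
  {"hand":1,"x":0,"y":0,"z":0,"yaw":-0.145},
  {"hand":1,"x":0,"y":0,"z":0,"yaw":-0.145},
  {"hand":1,"x":0,"y":0,"z":0,"yaw":-0.145},
  {"hand":1,"x":0,"y":0,"z":0,"yaw":-0.145},
])

```text
clock: 12.45
eef_pos: [458.3, 262.3, 162.8]
eef_rot: [-3.142, 0.0, 0.892]
wrist_force: [0.0, -0.0, 0.2]
finger_gap: 93.9
finger_force: 0.0
```

arm_command([
  {"hand":1,"x":0,"y":0,"z":0,"yaw":0},
  {"hand":1,"x":0,"y":0,"z":0,"yaw":0},
])

```text
clock: 12.65
eef_pos: [458.3, 262.3, 162.9]
eef_rot: [-3.142, 0.0, 0.881]
wrist_force: [0.5, 0.3, -0.1]
finger_gap: 93.9
finger_force: 0.0
```

```bash
python3 - <<'E'
from h import *
st=manip.read_state();print(st["eef_pos"],st["eef_rot"],st["finger_gap"])
c,i=view("wrist");np.savez("w5.npz",**c);cv2.imwrite("pics/w5raw.png",i[:,:,::-1])
t=camera("top")
o=np.zeros((560,800,3),np.uint8)
o[:400,:400]=cv2.resize(i[60:260,220:420,::-1],None,fx=2,fy=2,interpolation=cv2.INTER_CUBIC)
o[:440,400:]=cv2.resize(t[228:338,382:482,::-1],None,fx=4,fy=4,interpolation=cv2.INTER_CUBIC)
cv2.imwrite("pics/c5.png",np.clip(o*1.3,0,255).astype(np.uint8))
B=[470.9,305.9,.89]
print(proj(c,pose(B,[[30,25,16],[30,-25,16],[-30,-25,16],[-30,25,16],[-65,0,16]],18,0)))
E
```

```text
[458.28 262.27 162.86] [-3.14  0.    0.88] 93.86562625283877
[[270.62 114.09]
 [325.96 113.55]
 [326.13 178.66]
 [273.61 179.14]
 [300.72 213.89]]
```

View pics/c5.png

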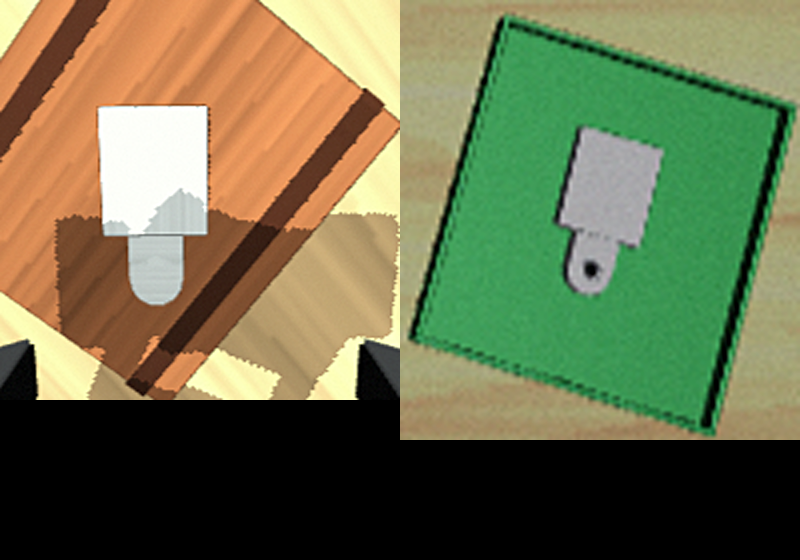

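The drilled lug lies flat in the middle of the tray, with its hole at (590,268). The blank's corners in the wrist crop are (98,106), (208,105), (207,236) and (103,236), with the tongue end at (156,306).

```bash
python3 - <<'E'
from h import *
c=dict(np.load("w5.npz"))
f=lambda L:np.array([[220+(u+.5)/2-.5,60+(v+.5)/2-.5] for u,v in L])
P=[[30,25,16],[30,-25,16],[-30,-25,16],[-30,25,16],[-65,0,16]]
x,r=fit(c,P,f([(98,106),(208,105),(207,236),(103,236),(156,306)]),18,0,[470,306,.89]);print(x);print(r)
B=list(x)
a=go(rel(-21,0,B)+[60],x[2])
go(rel(-21,0,B)+[26],x[2],a)
E
```

```text
[469.96 308.16   0.88]
[[-0.28 -0.24]
 [ 0.12  0.27]
 [ 0.32 -0.02]
 [-0.27 -0.02]
 [ 0.12  0.04]]
turn 0.002 tool shift mm [ 21.78 -20.22 102.91] norm 107 rows>=2.4
turn -0.000 tool shift mm [ 0.  0. 34.] norm 34 rows>=0.8
```

arm_command([
  {"hand":1,"x":0.011,"y":-0.01,"z":0.02,"yaw":0.002},
  {"hand":1,"x":0.011,"y":-0.01,"z":0.04,"yaw":0},
  {"hand":1,"x":0,"y":0,"z":0.04,"yaw":0},
  {"hand":1,"x":0,"y":0,"z":0.015,"yaw":0},
  {"hand":0.5,"x":0,"y":0,"z":0.01,"yaw":0},
  {"hand":0.3,"x":0,"y":0,"z":0.005,"yaw":0},
  {"hand":0.2,"x":0,"y":0,"z":0,"yaw":0},
], newtons=40)

```text
clock: 13.45
eef_pos: [457.0, 292.0, 33.2]
eef_rot: [3.141, -0.0, 0.883]
wrist_force: [0.6, 0.3, 1.2]
finger_gap: 73.7
finger_force: 0.0
```

```bash
python3 - <<'E'
from h import *
B=[469.96,308.16,.88]
a=go(rel(-21,0,B)+[30],.88);print(manip.read_state()["eef_pos"])
E
```

```text
turn 0.003 tool shift mm [-0.31 -0.27  3.16] norm 3 rows>=0.1
[456.98 292.04  33.16]
```

arm_command([
  {"hand":0.2,"x":0,"y":0,"z":0.003,"yaw":0.003},
  {"hand":-0.3,"x":0,"y":0,"z":0,"yaw":0},
  {"hand":-0.3,"x":0,"y":0,"z":0,"yaw":0},
  {"hand":-0.3,"x":0,"y":0,"z":0,"yaw":0},
  {"hand":-0.3,"x":0,"y":0,"z":0,"yaw":0},
], newtons=40)

```text
clock: 13.95
eef_pos: [457.0, 292.1, 30.4]
eef_rot: [3.141, -0.001, 0.881]
wrist_force: [0.0, -1.2, 4.7]
finger_gap: 49.0
finger_force: 40.0
```

arm_command([
  {"hand":-0.3,"x":0,"y":0,"z":0,"yaw":0},
  {"hand":-0.3,"x":0,"y":0,"z":-0.004,"yaw":0},
  {"hand":-0.3,"x":0,"y":0,"z":-0.008,"yaw":0},
  {"hand":-0.3,"x":0,"y":0,"z":0,"yaw":0},
], newtons=40)

```text
clock: 14.35
eef_pos: [457.2, 292.3, 43.1]
eef_rot: [3.141, -0.001, 0.881]
wrist_force: [0.1, -0.1, -1.4]
finger_gap: 48.7
finger_force: 40.0
```

arm_command([
  {"hand":-0.3,"x":0,"y":0,"z":-0.03,"yaw":0},
  {"hand":-0.3,"x":0,"y":0,"z":-0.03,"yaw":0},
  {"hand":-0.3,"x":0,"y":0,"z":-0.025,"yaw":0},
  {"hand":-0.3,"x":-0.026,"y":0.0305,"z":0,"yaw":0},
  {"hand":-0.3,"x":-0.026,"y":0.0305,"z":0,"yaw":0},
  {"hand":-0.3,"x":-0.026,"y":0.0305,"z":0,"yaw":0},
  {"hand":-0.3,"x":-0.026,"y":0.0305,"z":0,"yaw":0},
  {"hand":-0.3,"x":-0.026,"y":0.0305,"z":0,"yaw":0},
  {"hand":-0.3,"x":-0.026,"y":0.0305,"z":0,"yaw":0},
  {"hand":-0.3,"x":-0.026,"y":0.0305,"z":0,"yaw":0},
], newtons=40)

```text
clock: 15.35
eef_pos: [505.6, 14.1, 127.1]
eef_rot: [3.141, -0.0, 0.881]
wrist_force: [0.7, 0.2, -0.2]
finger_gap: 48.8
finger_force: 40.0
```

arm_command([
  {"hand":-0.3,"x":0,"y":0,"z":0,"yaw":0.1386},
  {"hand":-0.3,"x":0,"y":0,"z":0,"yaw":0.1386},
  {"hand":-0.3,"x":0,"y":0,"z":0,"yaw":0.1386},
  {"hand":-0.3,"x":0,"y":0,"z":0,"yaw":0.1386},
  {"hand":-0.3,"x":0,"y":0,"z":0,"yaw":0.1386},
  {"hand":-0.3,"x":0,"y":0,"z":0,"yaw":0},
  {"hand":-0.3,"x":0,"y":0,"z":0,"yaw":0},
], newtons=40)

```text
clock: 16.05
eef_pos: [505.5, 15.8, 126.9]
eef_rot: [-3.142, 0.0, 0.192]
wrist_force: [0.4, 0.6, -1.5]
finger_gap: 49.0
finger_force: 40.0
```

```bash
python3 - <<'E'
from h import *
st=manip.read_state();print(st["eef_pos"],st["eef_rot"],st["finger_gap"])
a=go(rel(-60,0)+[112],.188)
a=go(rel(-24,0)+[112],.188,a)
E
```

```text
[505.54  15.76 126.92] [-3.14  0.    0.19] 48.98018673240274
turn 0.004 tool shift mm [20.54  0.22 14.92] norm 25 rows>=0.6
turn -0.000 tool shift mm [36.  0. -0.] norm 36 rows>=0.8
```

arm_command([
  {"hand":-0.3,"x":0.02,"y":0,"z":0.01,"yaw":0.004},
  {"hand":-0.3,"x":0.02,"y":0,"z":0.005,"yaw":0},
  {"hand":-0.3,"x":0.0165,"y":0,"z":0,"yaw":0},
  {"hand":-0.3,"x":0,"y":0,"z":0,"yaw":0},
  {"hand":-0.3,"x":0,"y":0,"z":0,"yaw":0},
], newtons=40)

```text
clock: 16.55
eef_pos: [560.6, 26.1, 111.6]
eef_rot: [-3.141, 0.001, 0.186]
wrist_force: [-0.2, 0.5, -0.4]
finger_gap: 48.8
finger_force: 40.0
```

arm_command([
  {"hand":-0.3,"x":0,"y":0,"z":0.003,"yaw":0},
  {"hand":-0.3,"x":0,"y":0,"z":0.003,"yaw":0},
  {"hand":-0.3,"x":0,"y":0,"z":0,"yaw":0},
], newtons=20)

```text
clock: 16.85
eef_pos: [560.6, 26.1, 105.6]
eef_rot: [-3.141, 0.001, 0.184]
wrist_force: [-0.8, 0.5, -1.7]
finger_gap: 49.8
finger_force: 20.0
```

arm_command([
  {"hand":-0.3,"x":0,"y":0,"z":0.003,"yaw":0},
  {"hand":-0.3,"x":0,"y":0,"z":0.003,"yaw":0},
  {"hand":-0.3,"x":0,"y":0,"z":0.003,"yaw":0},
], newtons=20)

```text
clock: 17.15
eef_pos: [560.8, 26.0, 96.7]
eef_rot: [3.142, 0.001, 0.184]
wrist_force: [-4.8, -1.3, 1.9]
finger_gap: 49.7
finger_force: 20.0
```

arm_command([
  {"hand":-0.3,"x":0,"y":0,"z":0.003,"yaw":0},
  {"hand":-0.3,"x":0,"y":0,"z":0.003,"yaw":0},
], newtons=20)

```text
clock: 17.35
eef_pos: [561.0, 26.1, 90.7]
eef_rot: [-3.142, 0.0, 0.184]
wrist_force: [-3.9, -1.3, 2.0]
finger_gap: 49.5
finger_force: 20.0
```

arm_command([
  {"hand":-0.3,"x":0,"y":0,"z":0.003,"yaw":0},
  {"hand":-0.3,"x":0,"y":0,"z":0.003,"yaw":0},
  {"hand":-0.3,"x":0,"y":0,"z":0.003,"yaw":0},
], newtons=20)

```text
clock: 17.65
eef_pos: [561.5, 26.2, 81.9]
eef_rot: [3.141, -0.001, 0.184]
wrist_force: [-0.5, 0.8, 0.9]
finger_gap: 49.8
finger_force: 20.0
```

arm_command([
  {"hand":-0.3,"x":0,"y":0,"z":0.003,"yaw":0},
  {"hand":-0.3,"x":0,"y":0,"z":0.002,"yaw":0},
  {"hand":-0.3,"x":0,"y":0,"z":0,"yaw":0},
], newtons=20)

```text
clock: 17.95
eef_pos: [561.2, 26.2, 76.7]
eef_rot: [-3.142, 0.0, 0.184]
wrist_force: [0.2, -0.1, 0.8]
finger_gap: 49.5
finger_force: 20.0
```

```bash
python3 - <<'E'
from h import *
i=camera("scene");c,w=view("wrist");np.savez("w6.npz",**c);cv2.imwrite("pics/w6raw.png",w[:,:,::-1])
print(manip.read_state()["eef_pos"])
o=np.zeros((560,800,3),np.uint8)
o[:400,:400]=cv2.resize(w[130:330,220:420,::-1],None,fx=2,fy=2,interpolation=cv2.INTER_CUBIC)
o[:500,400:]=cv2.resize(i[165:290,290:390,::-1],None,fx=4,fy=4,interpolation=cv2.INTER_CUBIC)
cv2.imwrite("pics/c6.png",np.clip(o*1.4,0,255).astype(np.uint8))
E
```

```text
[561.13  26.16  76.93]
```

View pics/c6.png

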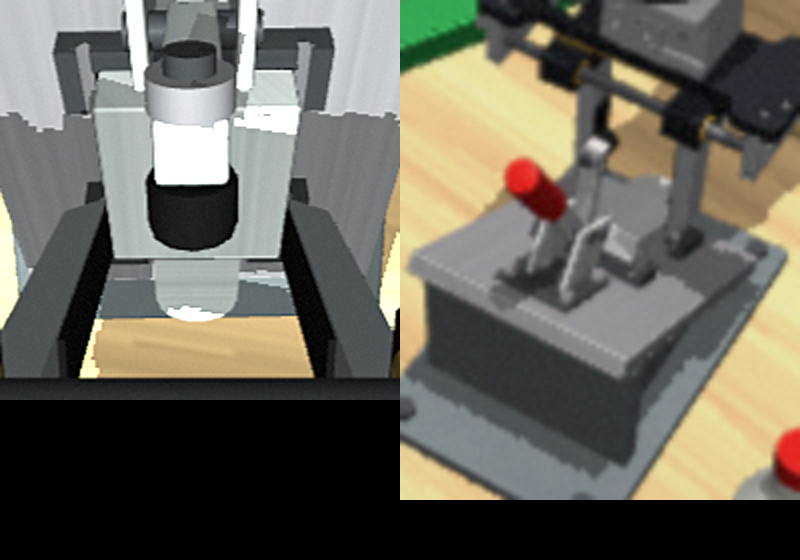

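The wrist crop shows the blank tilted in the fingers. Its top-face corners are (93,110), (298,109), (286,257) and (110,257), the tongue end is (196,320), and the back face shows down to row 75. Now I fit the tilt.

```bash
cat >> h.py <<'E'
def fit4(c,P,U,p0,yaw):
    def w(p):
        t=p[3];R=np.array([[np.cos(t),0,-np.sin(t)],[0,1,0],[np.sin(t),0,np.cos(t)]]);return pose([p[0],p[1],yaw],np.array(P,float)@R.T,p[2],0)
    r=least_squares(lambda p:(proj(c,w(p))-U).ravel(),p0,x_scale=[10,10,10,.1]);return r.x,r.fun.reshape(-1,2)
def nest(p):
    a=NEST[2];d=np.array(p[:2])-NEST[:2];u=np.array([d@[np.cos(a),np.sin(a)],d@[-np.sin(a),np.cos(a)],p[2]-64]);return RN.T@u
E
python3 - <<'E'
from h import *
c=dict(np.load("w6.npz"))
f=lambda L:np.array([[220+(u+.5)/2-.5,130+(v+.5)/2-.5] for u,v in L])
P=[[30,25,16],[30,-25,16],[-30,-25,16],[-30,25,16],[-65,0,16]]
x,r=fit4(c,P,f([(93,110),(298,109),(286,257),(110,257),(196,320)]),[575,28,80,.4],.184);print(x);print(r)
print("origin in nest",nest(x))
for t in (.45,.52,.58):
  # predicted from grip: patch (-21,14), TCP tip 2 below it
  tc=manip.read_state()["eef_pos"];q=np.array([-21*np.cos(t)-14*np.sin(t),0,-21*np.sin(t)+14*np.cos(t)])
  o=np.r_[rel(-q[0],0,[tc[0],tc[1],.184]),tc[2]+2-q[2]];print(t,"pred",nest(o))
E
```

```text
[583.65  30.57  73.86   0.5 ]
[[-0.75 -0.51]
 [ 1.69 -0.1 ]
 [-3.26  0.5 ]
 [ 1.81  0.56]
 [ 0.3  -0.33]]
origin in nest [4.03 0.17 9.06]
0.45 pred [ 6.61 -0.06  9.42]
0.52 pred [ 7.64 -0.06 10.85]
0.58 pred [ 8.45 -0.06 12.13]
```

arm_command([
  {"hand":-0.3,"x":-0.001,"y":0,"z":-0.002,"yaw":0},
  {"hand":-0.3,"x":-0.003,"y":0,"z":0.0015,"yaw":0},
  {"hand":-0.3,"x":-0.002,"y":0,"z":0.0015,"yaw":-0.004},
  {"hand":-0.3,"x":0,"y":0,"z":0,"yaw":0},
], newtons=20)

```text
clock: 18.45
eef_pos: [554.7, 25.0, 75.6]
eef_rot: [-3.141, 0.001, 0.188]
wrist_force: [-0.7, 0.8, -0.9]
finger_gap: 49.4
finger_force: 20.0
```

arm_command([
  {"hand":-0.3,"x":0.001,"y":0,"z":0.0017,"yaw":0},
  {"hand":-0.3,"x":0.001,"y":0,"z":0.0017,"yaw":0},
  {"hand":-0.3,"x":0,"y":0,"z":0,"yaw":0},
], newtons=15)

```text
clock: 18.75
eef_pos: [557.2, 25.5, 72.2]
eef_rot: [-3.141, 0.0, 0.188]
wrist_force: [-0.6, -0.4, -0.7]
finger_gap: 49.6
finger_force: 15.0
```

arm_command([
  {"hand":-0.3,"x":0.001,"y":0,"z":0.0017,"yaw":0},
  {"hand":-0.3,"x":0.001,"y":0,"z":0.0017,"yaw":0},
  {"hand":-0.3,"x":0,"y":0,"z":0,"yaw":0},
], newtons=15)

```text
clock: 19.05
eef_pos: [559.3, 25.8, 69.0]
eef_rot: [3.142, -0.0, 0.188]
wrist_force: [1.3, 0.2, -1.4]
finger_gap: 49.4
finger_force: 15.0
```

arm_command([
  {"hand":-0.3,"x":0.001,"y":0,"z":0.0017,"yaw":0},
  {"hand":-0.3,"x":0,"y":0,"z":0,"yaw":0},
], newtons=15)

```text
clock: 19.25
eef_pos: [560.2, 26.0, 67.3]
eef_rot: [3.142, -0.0, 0.188]
wrist_force: [0.0, 1.1, -0.5]
finger_gap: 49.7
finger_force: 15.0
```

arm_command([
  {"hand":-0.3,"x":0.0005,"y":0,"z":0.001,"yaw":0},
  {"hand":-0.3,"x":0,"y":0,"z":0,"yaw":0},
], newtons=15)

```text
clock: 19.45
eef_pos: [560.5, 26.0, 66.4]
eef_rot: [-3.142, 0.0, 0.188]
wrist_force: [-1.1, 0.4, -0.1]
finger_gap: 49.5
finger_force: 15.0
```

arm_command([
  {"hand":-0.3,"x":0.0005,"y":0,"z":0.001,"yaw":0},
  {"hand":-0.3,"x":0,"y":0,"z":0,"yaw":0},
], newtons=15)

```text
clock: 19.65
eef_pos: [561.0, 26.2, 65.3]
eef_rot: [-3.142, 0.0, 0.188]
wrist_force: [-2.3, 0.4, 0.9]
finger_gap: 49.8
finger_force: 15.0
```

arm_command([
  {"hand":-0.3,"x":0.0005,"y":0,"z":0.001,"yaw":0},
  {"hand":-0.3,"x":0,"y":0,"z":0,"yaw":0},
], newtons=15)

```text
clock: 19.85
eef_pos: [561.5, 26.3, 64.6]
eef_rot: [-3.142, 0.0, 0.188]
wrist_force: [-5.8, -0.4, 3.5]
finger_gap: 49.3
finger_force: 15.0
```

arm_command([
  {"hand":-0.3,"x":-0.0015,"y":0,"z":0,"yaw":0},
  {"hand":-0.3,"x":0,"y":0,"z":0,"yaw":0},
], newtons=10)

```text
clock: 20.05
eef_pos: [560.8, 26.1, 64.8]
eef_rot: [3.141, -0.002, 0.188]
wrist_force: [4.2, 2.1, 0.1]
finger_gap: 49.5
finger_force: 10.0
```

arm_command([
  {"hand":-0.3,"x":0,"y":0,"z":0.001,"yaw":0},
  {"hand":-0.3,"x":0,"y":0,"z":0,"yaw":0},
], newtons=6)

```text
clock: 20.25
eef_pos: [560.7, 26.1, 64.0]
eef_rot: [3.141, -0.002, 0.188]
wrist_force: [3.3, 2.5, 4.0]
finger_gap: 49.5
finger_force: 6.0
```

Contact was felt in turn from the floor, the upper stop and the shoulders, so the blank is in the pocket. I release and back away.

arm_command([
  {"hand":0.2,"x":0,"y":0,"z":0,"yaw":0},
  {"hand":0.5,"x":0,"y":0,"z":0,"yaw":0},
  {"hand":0.5,"x":0,"y":0,"z":0,"yaw":0},
  {"hand":0.5,"x":0,"y":0,"z":0,"yaw":0},
  {"hand":0.5,"x":-0.01,"y":0,"z":-0.01,"yaw":0},
  {"hand":0.5,"x":-0.01,"y":0,"z":-0.03,"yaw":0},
  {"hand":0.5,"x":0,"y":0,"z":-0.04,"yaw":0},
  {"hand":0.5,"x":0,"y":0,"z":-0.04,"yaw":0},
  {"hand":0.5,"x":0,"y":0,"z":0,"yaw":0},
  {"hand":0.5,"x":0,"y":0,"z":0,"yaw":0},
], newtons=6)

```text
clock: 21.25
eef_pos: [540.5, 22.2, 183.6]
eef_rot: [3.141, -0.001, 0.188]
wrist_force: [0.7, 1.0, -0.3]
finger_gap: 70.2
finger_force: 0.0
```

```bash
python3 - <<'E'
from h import *
print(manip.read_state()["eef_pos"])
c,w=view("wrist");np.savez("w7.npz",**c);cv2.imwrite("pics/w7raw.png",w[:,:,::-1])
q=proj(c,pose(NEST,[[30,25,16],[30,-25,16],[-30,-25,16],[-30,25,16],[-65,0,16]],64,1));print(q)
o=cv2.resize(w[90:290,220:420,::-1],None,fx=3,fy=3,interpolation=cv2.INTER_CUBIC)
cv2.imwrite("pics/w7.png",np.clip(o*1.3,0,255).astype(np.uint8));print((q-[220,90]+.5)*3-.5)
E
```

```text
[540.53  22.24 183.6 ]
[[286.9  125.75]
 [349.48 125.7 ]
 [345.12 181.27]
 [291.26 181.32]
 [318.19 207.09]]
[[201.71 108.26]
 [389.44 108.1 ]
 [376.35 274.82]
 [214.79 274.96]
 [295.57 352.28]]
```

View pics/w7.png

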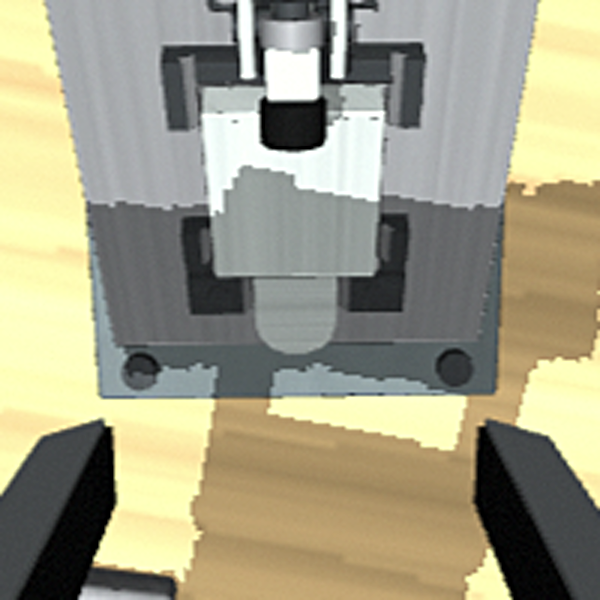

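The view shows the blank in the pocket: corners about (203,112), (384,111), (378,275) and (216,275), tongue end (295,354). The prediction for a seated lug is (202,108), (389,108), (376,275), (215,275) and (296,352). I compare its fitted tilt with that of the drilled lug when it was seated.

```bash
python3 - <<'E'
from h import *
f=lambda L:np.array([[220+(u+.5)/3-.5,90+(v+.5)/3-.5] for u,v in L])
P=[[30,25,16],[30,-25,16],[-30,-25,16],[-30,25,16],[-65,0,16]]
for n,L in(("w2",[(196,142),(367,141),(364,295),(209,297),(288,367)]),("w7",[(203,112),(384,111),(378,275),(216,275),(295,354)])):
    x,r=fit4(dict(np.load(n+".npz")),P,f(L),[585,30,64,.52],.188);print(n,x,nest(x),abs(r).max())
# vertical profile through head & edges in w2/w7, column offset left of arm
for n,u in(("w2",228),("w7",232)):
    im=cv2.imread(f"pics/{n}raw.png",0);col=int(220+u/3)
    p=im[110:200,col-1:col+2].mean(1).astype(int);g=np.abs(np.diff(p));print(n,[(110+k,int(g[k])) for k in np.where(g>14)[0]])
E
```

```text
w2 [583.51  30.37  57.43   0.51] [-4.34 -0.   -5.09] 0.876530402363187
w7 [583.08  30.43  57.43   0.51] [-4.69  0.13 -4.88] 1.2338761455064855
w2 [(np.int64(119), 18), (np.int64(128), 54), (np.int64(129), 69), (np.int64(136), 50), (np.int64(138), 50), (np.int64(139), 40), (np.int64(153), 70), (np.int64(187), 48), (np.int64(188), 51)]
w7 [(np.int64(117), 21), (np.int64(118), 64), (np.int64(119), 16), (np.int64(126), 21), (np.int64(127), 27), (np.int64(129), 48), (np.int64(130), 42), (np.int64(148), 42), (np.int64(152), 41), (np.int64(181), 72), (np.int64(182), 30), (np.int64(193), 24), (np.int64(194), 30)]
```

Both lugs fit to the same pose (height and tilt identical, offset 0.4 mm), so the blank is fully seated. Now I go over and behind the open handle.

arm_command([
  {"hand":-1,"x":0,"y":0,"z":-0.035,"yaw":0},
  {"hand":-1,"x":0,"y":0,"z":-0.035,"yaw":0},
  {"hand":-1,"x":0,"y":0,"z":0,"yaw":0},
  {"hand":-1,"x":0,"y":0,"z":0,"yaw":0},
  {"hand":-1,"x":0.04,"y":0,"z":0,"yaw":0},
  {"hand":-1,"x":0.045,"y":0,"z":0,"yaw":0},
  {"hand":-1,"x":0.045,"y":0,"z":0,"yaw":0},
  {"hand":-1,"x":0.045,"y":0,"z":0,"yaw":0},
  {"hand":-1,"x":0,"y":0,"z":0,"yaw":0},
  {"hand":-1,"x":0,"y":0,"z":0,"yaw":0},
])

```text
clock: 22.3
eef_pos: [710.6, 54.7, 249.2]
eef_rot: [-3.141, 0.006, 0.188]
wrist_force: [-0.4, -0.9, -1.2]
finger_gap: 0.9
finger_force: 0.0
```

```bash
python3 - <<'E'
from h import *
st=manip.read_state();print(st["eef_pos"],st["finger_gap"])
a=go(rel(130,0)+[195],.188)
go(rel(35.5,0)+[195],.188,a)
E
```

```text
[710.62  54.67 249.19] 0.8768387351464508
turn 0.000 tool shift mm [ 1.8   0.11 54.19] norm 54 rows>=1.2
turn -0.000 tool shift mm [-94.5  -0.   -0. ] norm 95 rows>=2.1
```

arm_command([
  {"hand":-1,"x":0.002,"y":0,"z":0.027,"yaw":0},
  {"hand":-1,"x":0,"y":0,"z":0.027,"yaw":0},
  {"hand":-1,"x":0,"y":0,"z":0,"yaw":0},
  {"hand":-1,"x":-0.02,"y":0,"z":0,"yaw":0},
  {"hand":-1,"x":-0.01,"y":0,"z":0,"yaw":0},
  {"hand":-1,"x":-0.01,"y":0,"z":0,"yaw":0},
  {"hand":-1,"x":-0.01,"y":0,"z":0,"yaw":0},
  {"hand":-1,"x":-0.01,"y":0,"z":0,"yaw":0},
])

```text
clock: 23.1
eef_pos: [654.3, 43.9, 203.3]
eef_rot: [3.141, -0.007, 0.188]
wrist_force: [8.2, 3.3, 5.7]
finger_gap: 0.2
finger_force: 4.4
```

arm_command([
  {"hand":-1,"x":-0.01,"y":0,"z":0,"yaw":0},
  {"hand":-1,"x":-0.01,"y":0,"z":0,"yaw":0},
  {"hand":-1,"x":-0.005,"y":0,"z":0,"yaw":0},
  {"hand":-1,"x":0,"y":0,"z":0,"yaw":0},
])

```text
clock: 23.5
eef_pos: [629.2, 38.9, 202.4]
eef_rot: [3.141, -0.005, 0.188]
wrist_force: [4.2, 0.0, 2.9]
finger_gap: 0.7
finger_force: 2.1
```

arm_command([
  {"hand":-1,"x":-0.005,"y":0,"z":0.002,"yaw":0},
  {"hand":-1,"x":-0.004,"y":0,"z":0,"yaw":0},
  {"hand":-1,"x":0,"y":0,"z":0,"yaw":0},
])

```text
clock: 23.8
eef_pos: [620.6, 37.3, 200.1]
eef_rot: [3.141, -0.005, 0.188]
wrist_force: [5.4, 1.6, 2.3]
finger_gap: 0.5
finger_force: 2.7
```

arm_command([
  {"hand":-1,"x":-0.003,"y":0,"z":0,"yaw":0},
  {"hand":-1,"x":0,"y":0,"z":0,"yaw":0},
])

```text
clock: 24.0
eef_pos: [617.7, 36.8, 199.8]
eef_rot: [3.141, -0.004, 0.188]
wrist_force: [5.1, 0.6, 0.5]
finger_gap: 0.5
finger_force: 2.8
```

Now at rel x of 33.6. I continue in small steps until the clamp goes firm.

arm_command([
  {"hand":-1,"x":-0.003,"y":0,"z":0,"yaw":0},
  {"hand":-1,"x":0,"y":0,"z":0,"yaw":0},
])

```text
clock: 24.2
eef_pos: [616.0, 36.5, 200.2]
eef_rot: [3.141, -0.008, 0.188]
wrist_force: [14.3, 3.5, -0.9]
finger_gap: 0.5
finger_force: 6.6
```

arm_command([
  {"hand":-1,"x":-0.002,"y":0,"z":0,"yaw":0},
  {"hand":-1,"x":0,"y":0,"z":0,"yaw":0},
])

```text
clock: 24.4
eef_pos: [615.2, 36.4, 200.6]
eef_rot: [3.141, -0.011, 0.188]
wrist_force: [23.7, 4.5, -1.5]
finger_gap: 0.3
finger_force: 10.4
```

arm_command([
  {"hand":-1,"x":-0.002,"y":0,"z":0,"yaw":0},
  {"hand":-1,"x":0,"y":0,"z":0,"yaw":0},
])

```text
clock: 24.6
eef_pos: [614.3, 36.3, 201.3]
eef_rot: [3.14, -0.015, 0.188]
wrist_force: [29.7, 6.0, -1.0]
finger_gap: 0.1
finger_force: 13.9
```

arm_command([
  {"hand":-1,"x":-0.003,"y":0,"z":0,"yaw":0},
  {"hand":-1,"x":0,"y":0,"z":0,"yaw":0},
])

```text
clock: 24.8
eef_pos: [612.9, 36.0, 202.2]
eef_rot: [3.14, -0.02, 0.188]
wrist_force: [41.1, 8.9, -0.1]
finger_gap: 1.0
finger_force: 19.0
```

arm_command([
  {"hand":-1,"x":-0.003,"y":0,"z":0,"yaw":0},
  {"hand":-1,"x":0,"y":0,"z":0,"yaw":0},
])

```text
clock: 25.0
eef_pos: [611.7, 35.8, 202.9]
eef_rot: [3.14, -0.025, 0.188]
wrist_force: [53.9, 11.1, -1.7]
finger_gap: 1.9
finger_force: 24.2
```

Force is at 55 N and the arm is only yielding, so the clamp is hard over. I back off and compare the red grip's position with the first picture.

arm_command([
  {"hand":-1,"x":0.015,"y":0,"z":0,"yaw":0},
  {"hand":-1,"x":0.03,"y":0,"z":0,"yaw":0},
  {"hand":-1,"x":0.02,"y":0,"z":-0.03,"yaw":0},
  {"hand":-1,"x":0,"y":0,"z":-0.04,"yaw":0},
  {"hand":-1,"x":0,"y":0,"z":-0.04,"yaw":0},
  {"hand":-1,"x":0,"y":0.045,"z":-0.01,"yaw":0},
  {"hand":-1,"x":0,"y":0.045,"z":0,"yaw":0},
  {"hand":-1,"x":0,"y":0.045,"z":0,"yaw":0},
  {"hand":-1,"x":0,"y":0.045,"z":0,"yaw":0},
  {"hand":-1,"x":0,"y":0,"z":0,"yaw":0},
])

```text
clock: 26.0
eef_pos: [701.3, -135.8, 318.0]
eef_rot: [3.141, 0.0, 0.182]
wrist_force: [-0.2, 0.1, -0.3]
finger_gap: 0.4
finger_force: 0.0
```

arm_command([
  {"hand":-1,"x":-0.04,"y":0.03,"z":0,"yaw":0},
  {"hand":-1,"x":-0.04,"y":0.03,"z":0,"yaw":0},
  {"hand":-1,"x":-0.04,"y":0.03,"z":0,"yaw":0},
  {"hand":-1,"x":-0.04,"y":0.03,"z":0,"yaw":0},
  {"hand":-1,"x":-0.04,"y":0.03,"z":0,"yaw":0},
  {"hand":-1,"x":0,"y":0,"z":0,"yaw":0},
])

```text
clock: 26.6
eef_pos: [529.9, -318.1, 319.6]
eef_rot: [3.14, -0.001, 0.183]
wrist_force: [0.1, 0.6, -0.6]
finger_gap: 0.3
finger_force: 0.0
```

```bash
python3 - <<'E'
from h import *
st=manip.read_state();print(st["eef_pos"],st["wrist_force"])
for n,(y0,y1,x0,x1) in(("scene",(165,235,315,365)),("top",(180,215,290,320))):
    new=camera(n);cv2.imwrite(f"pics/{n}9.png",new[:,:,::-1]);old=cv2.imread(f"pics/{n}0.png")[:,:,::-1]
    for im in(old,new):
        a=im.astype(int)[y0:y1,x0:x1];m=(a[:,:,0]>90)&(a[:,:,1]<60)&(a[:,:,2]<60)
        v,u=np.nonzero(m);print(n,len(u),u.mean()+x0,v.mean()+y0,v.min()+y0,u.max()+x0)
    c=get_calibration(n)
    for h in(0,.04,.1):print(h,proj(c,pose(NEST,[[80+72*np.sin(h),0,34+72*np.cos(h)]],64,1)))
E
```

```text
[ 529.87 -318.06  319.59] [ 0.12  0.64 -0.61]
scene 201 341.58706467661693 189.3134328358209 176 349
scene 208 341.97596153846155 189.26923076923077 176 349
0 [[341.9  189.62]]
0.04 [[341.3  189.88]]
0.1 [[340.37 190.38]]
top 49 303.6734693877551 199.42857142857142 196 307
top 52 303.78846153846155 200.23076923076923 196 307
0 [[303.35 196.51]]
0.04 [[303.12 195.19]]
0.1 [[302.77 193.17]]
```

The handle is at least as far over as at the start (scene px 341.98, predicted 341.9 at 0 rad), and the robot is clear. I hand it in.

```bash
python3 -c "
from cell import manip
print(manip.sign_off())"
```

```text
the job is handed in; nothing more can be done
None
```

The changeover is done and handed in at about 27 s on the robot's clock: the drilled lug lies flat in the green tray, the blank is seated in the nest, and the handle is fully over, though I did not measure the pad's force on the blank or re-check the bottle, square and brush, and the hand-in returned no verdict.

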